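Park the spring plunger and close the sliding stop

ROBOT

A 6-joint arm with a two-finger parallel gripper is mounted at the origin on a cart in front of the work surface, level with it; the furniture and walls round the work are solid. World frame = base frame: x ahead of the robot, y to its left, z up, the work surface at z = 0. Lengths are in mm, angles in rad, forces in N, time in s.
With the tool pointing down it reaches from about 350 to 975 mm from the base axis. Payload 7.1 kg.
Tool frame: the origin (TCP) lies between the finger pads; the fingertips stand 8 mm ahead of it and the grasp point (between the pads) lies 11 mm behind it; x points along the fingers, y is the direction in which the jaws open and shut, and the axes are right-handed (so a half turn about x gives the same grasp; the last joint's range is limited). The gripper opens to 88 mm and grips with 3 to 60 N. Pads are 20 mm wide; open, the fingers measure 115 mm over their backs; the gripper's body (75 mm by 178 mm) begins 61 mm behind the grasp point.
Start: joints at [-1.182, 0.423, 1.63, -0, 1.089, -0.019], TCP at [247.885, -573.723, 230.675] pointing down, gripper open.
Joint ranges: [-3, 3], [-0.9, 2.11], [0.09, 2.58], [-1.31, 4.45], [0.11, 2.69], [-2.54, 2.54]. Speed limits (rad/s): [2.39, 2.39, 3.01, 3.14, 3.14, 3.14].

INTERFACE

Orientations are given as a rotation vector (axis times angle).
In Python, from workcell import ctrl gives the robot as it stands.
- The arm moves only by the tool apply_moves, never from a script. Its argument "increments" is a list of rows, each an object with "gripper": the opening in per cent of the stroke, from 0 (shut) to 100 (fully open); "delta_pos": the shift along the tool's x, y, z in cm, a list of three; "dr": the turn, a rotation vector about the tool's x, y, z in rad, a list of three. In form: [{"gripper": gripper, "delta_pos": [dx, dy, dz], "dr": [ax, ay, az]}, ...]. A call has exactly 5 rows; each row shifts and turns the commanded pose from where the row before left it, along the tool's axes as they then stand; what a row does not reach is not made up. A row lasts 1/12 s, in which the tool goes at most 41.7 mm and 7.16 degrees, less where a joint would pass 70% of its speed; a pose out of reach is approached as far as the arm can. A call with a gripper value outside its range is refused whole. The fingers move at their own pace and stop on an object; the grip force is fixed at half the most. Time passes only in rows, so rows that do not move let the fingers close, or fill a call up. It gives the time, the measured TCP pose, the force and the opening at its end, in the units of the state.
- ctrl.get_obs(): the state, without advancing time (a new reading comes with each control period).
- ctrl.get_image(name): name is "side" or "top" or "wrist"; returns a dict with "img" (384x512x3 uint8, red, green, blue), "range_z" (384x512 float32, mm along the optical axis (not along the pixel's ray), 0 where there is no reading), "mtx" (3x3 intrinsics, pixels), "rvec" (rotation vector, rad) and "tvec" (3), from world to camera coordinates, as OpenCV has them. Camera axes: x right, y down, z forward; pixel columns grow to the right and rows downward; lengths in mm; the calibration is good to about 2 mm. A picture is of the moment at which its call begins.
- ctrl.close_job(): hands the job in, once; it reports no verdict.
The state is a dict: "t": time; "qpos": joint angles; "qvel": joint speeds; "joint_torque": joint torques, N m; "ee_pos": TCP position; "orientation": TCP orientation; "ft_force": force on the tool from outside, world axes, zero at the start; "moment": the same for the moment, N m; "width": finger opening in mm.
Only numpy, scipy, OpenCV 4.12 (cv2) and the standard library are available. Lean on these libraries where they do the work, as an engineer would, in place of code of your own. Each camera call takes 0.05 s, during which the arm holds its last target. There are 200 camera calls.

TASK

The sliding stop of the carving jig is locked by a spring plunger. Pull the plunger's knob up, twist it clockwise (seen from above) under its spring until its pin drops into the rest notch and stays there when let go; then slide the freed stop along the jig until the pine offcut is held snugly, lying flat, between the stop and the fixed fence. Do not force the pin against the metal round it, and leave the other things on the bench alone.

Things in the scene. Friction and masses are not known exactly. Their poses are not given: they have to be found in the camera images.
- jig: the carving jig, fixed to the bench: a wooden board 120 mm (x) by 270 mm (y), 12 mm thick; origin at the bench top, z up. The stop slides along the jig's -y towards the fixed wooden fence. The plunger's upright axis is at jig (0, 0.105). Between the plunger's housing (up to 42 mm above the bench) and the back of the stop is a gap of 58 mm
- fence_face (a point): middle of the fixed fence's face, which looks along the jig's +y, at jig (0, -0.072, 0.028); fence 100 mm wide, its top 44 mm above the bench
- knob: the plunger's knob: an upright metal bar 46 mm long (its x), 10 mm wide (its y), 28 mm tall on a round shaft. Origin on the plunger's axis: bar top 13 mm above it, bar bottom 15 mm below. Home it is 88 mm above the bench, its x along the jig's x. A square pin 5.5 mm thick sticks out of the shaft along its -x, 40 mm below the origin, to 22 mm from the axis. Clockwise from above lowers its yaw
- sleeve: the fixed metal round the plunger's shaft, with the clamped rest ring it carries; origin on the plunger's axis at the bench top. At home the pin lies in a deep slot (1 mm play each side) that looks to the jig's -x. The rest notch, 7.5 mm wide, 4 mm deep, lies 49 to 83 degrees (0.85 to 1.45 rad) clockwise of home, elsewhere each time, and must be felt for
- land_top (a point): on the plunger's axis at the height of the land, 60 mm above the bench: the flat metal, reaching 23 mm from the axis, on which the pin can slide clockwise from slot to rest notch. The pin clears it when the knob is lifted 15 mm or more. Just past the notch a lip 2.5 mm higher stops a pin that slides on the land; a pin lifted 17.5 mm or more passes over it and misses the notch
- plunger (a joint): lift of the plunger and knob, m: 0 home (bolt in the stop, locked), at most 0.022. Resting on the land about 0.0143, in the rest notch about 0.0104. The spring pulls it down with 3.5 N at home, 9 N at the top
- stop (a joint): travel of the sliding stop along the jig's -y, m: 0 locked, free up to 0.07 once the bolt is lifted out; about 0.047 when it closes on the offcut against the fence. Slides with about 2.5 N
- stop_top (a point): middle of the top edge of the wooden stop, an upright plate 86 mm wide (jig x), 16 mm thick (jig y) whose top stands 55 mm above the bench; its upright faces lie 8 mm to either side of this point in jig y
- offcut_mid (a point): centre of the loose pine offcut, 70 x 30 x 18 mm, lying on the jig's board between stop and fence, its long side about along the jig's x, 3 to 12 mm off the fence
- wax_tin: open tin of wax, 61 mm across, 18 mm tall, beside the jig; origin under its centre; leave alone
- tea_glass: tumbler, 85 mm across, 90 mm tall; origin under its centre; leave alone
- pale_chisel: chisel with a pale wooden handle, about 180 mm; leave alone
- sanding_block: sanding block, 93 x 87 x 34 mm; leave alone
Things that resemble listed ones, but are neither listed nor needed, are in the scene too. Leave any orange or pink look-alike of the part that bears offcut_mid alone.

How it is judged:
By the outcome, as a careful person would: the job done as asked, in the order asked, and still so for the second after the job is handed in, with the robot touching nothing.
It also fails if it takes over 58 s, if anything falls off the work surface, if the arm or the gripper's body presses on something with over 40 N, if the wrist force passes 120 N, or if a joint passes its speed limit or range.

## Working session

There is one attempt and no reset: what is moved stays moved. The work goes in short steps, Python scripts to look and compute and a tool call to move; the robot and the scene stay as the last step left them, time stands still between calls to the robot, and variables do not carry over. Pictures are saved under pics/ and viewed, about 8 in all and at most 12, crops included, and the job is handed in when it is done.

Besides the shell and the picture viewer there is one more tool, called after "Request:" by a JSON object that holds its "name" and its "arguments", one argument or row to a line. apply_moves: Moves the arm, as the interface text tells. Its arguments: {"type":"object","properties":{"increments":{"type":"array","items":{"type":"object","properties":{"gripper":{"type":"number"},"delta_pos":{"type":"array","items":{"type":"number"}},"dr":{"type":"array","items":{"type":"number"}}}}}},"required":["increments"]}

```bash
mkdir -p pics; cat > h.py <<'E'
import numpy as np, cv2
from workcell import ctrl
from scipy.spatial.transform import Rotation as R
def snap(n,f):
    d=ctrl.get_image(n); np.savez(f'pics/{f}.npz',**d); cv2.imwrite(f'pics/{f}.png',d['img'][:,:,::-1]); return d
def pt(d,u,v,z=None):
    M=R.from_rotvec(np.ravel(d['rvec'])).as_matrix(); t=np.ravel(d['tvec'])
    ray=np.linalg.inv(d['mtx'])@[u,v,1]
    if z is None: return M.T@(ray*d['range_z'][int(round(v)),int(round(u))]-t)
    c=-M.T@t; r=M.T@ray; return c+r*(z-c[2])/r[2]
E
python3 - <<'E'
from h import *
a=snap('top','top0');b=snap('side','side0')
print(ctrl.get_obs()); 
E
```

```text
{'t': 0.1, 'qpos': array([-1.18204377e+00,  4.23776257e-01,  1.63060082e+00, -1.95428574e-05,
        1.08861046e+00, -1.90212937e-02]), 'qvel': array([-2.01628527e-05, -1.69715732e-03, -1.76440787e-03, -2.26012020e-03,
        1.05304745e-03, -7.44265693e-04]), 'joint_torque': array([-3.28891447e-04, -5.45614672e+01, -2.74325109e+01,  6.45350944e-02,
        1.87878020e-02, -4.45037040e-05]), 'ee_pos': array([ 247.67422125, -573.29537064,  229.97704845]), 'orientation': array([ 1.99729381,  0.41442254, -1.99785153]), 'ft_force': array([-0.30032675,  0.25659912, -0.76726211]), 'moment': array([-0.01072081,  0.00291238,  0.02836861]), 'width': 87.34811060057258}
```

View pics/top0.png

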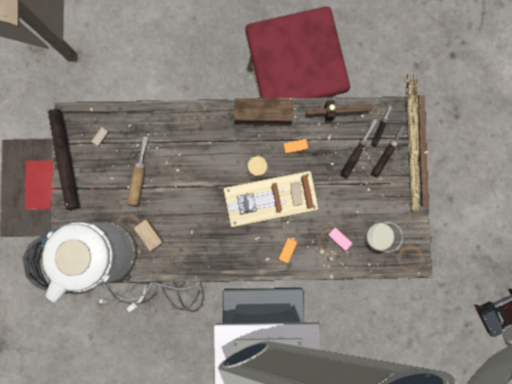

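View pics/side0.png

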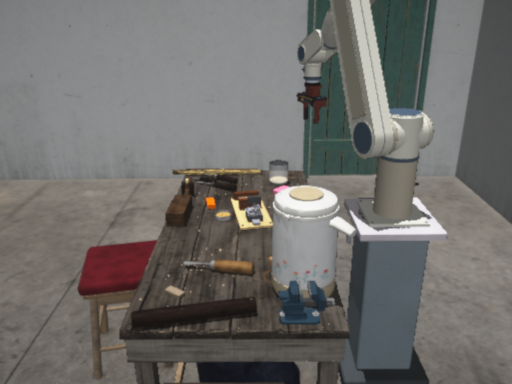

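The top view shows the jig at about (270,199): plunger (247,204), stop (277,198), offcut (296,193), fence (308,191). The wax tin is at (257,165).

```bash
python3 - <<'E'
from h import *
a=dict(np.load('pics/top0.npz'))
c=a['img'][150:240,210:330,::-1]; cv2.imwrite('pics/crop0.png',cv2.resize(c,None,fx=6,fy=6,interpolation=cv2.INTER_CUBIC))
for n,u,v in [('plunger',247,204),('stop',277,198),('off',296,193),('fence',308,191),('bench',270,240),('tin',257,165)]: print(n,pt(a,u,v).round(1))
E
```

```text
plunger [511.1  52.6  99.9]
stop [529.7 -35.5  54.1]
off [545.2 -94.   31.5]
fence [ 549.8 -128.8   42.6]
bench [404.9 -14.5  -5.2]
tin [634.2  21.6  13.1]
```

View pics/crop0.png

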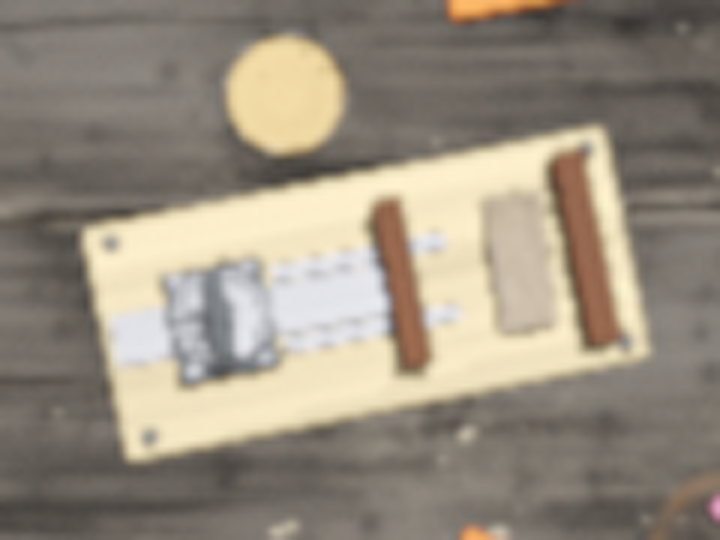

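```bash
cat >> h.py <<'E'
def jig():
    a=dict(np.load('pics/top0.npz'))
    P=[pt(a,210+u/6,150+v/6,12)[:2] for u,v in [(82,228),(605,125),(650,352),(128,460)]]
    return np.array(P)
E
python3 - <<'E'
from h import *
P=jig(); print(P.round(1), [np.linalg.norm(P[i]-P[i-1]).round(1) for i in range(4)])
y=(P[0]+P[3]-P[1]-P[2]); y/=np.linalg.norm(y); x=np.array([y[1],-y[0]]); c=P.mean(0)
print('yaw',np.arctan2(x[1],x[0]),'c',c,'axis',c+105*y,'y',y)
a=dict(np.load('pics/top0.npz'))
for u,v in [(218,320)]: print(pt(a,210+u/6,150+v/6,101))
for u,v in [(402,285)]: print('stop',pt(a,210+u/6,150+v/6,55)[:2], c+y*0)
print('tooly',R.from_rotvec([ 1.99729381,  0.41442254, -1.99785153]).as_matrix().round(3))
E
```

```text
[[ 565.4  124.3]
 [ 613.7 -142.5]
 [ 497.8 -162.5]
 [ 447.5  102.5]] [np.float64(120.0), np.float64(271.2), np.float64(117.6), np.float64(269.7)]
yaw 0.18327004007306624 c [531.10578396 -19.55933355] axis [511.96997299  83.68223143] y [-0.18224582  0.983253  ]
[512.93314971  54.49176077 101.        ]
stop [531.07499951 -35.48135353] [531.10578396 -19.55933355]
tooly [[-0.001  0.397 -0.918]
 [ 0.001 -0.918 -0.397]
 [-1.    -0.001 -0.   ]]
```

Knob centre is at (513, 54.5, z 100). The fence face is about 177 mm along, which agrees with the jig data. I'm moving over it, then turning the jaws along jig y.

Request:
{"name": "apply_moves", "arguments": {
  "increments": [
    {"gripper": 100, "delta_pos": [0, -2.36, -2.46], "dr": [0, 0, 0]},
    {"gripper": 100, "delta_pos": [0, -2.36, -2.46], "dr": [0, 0, 0]},
    {"gripper": 100, "delta_pos": [0, -2.36, -2.46], "dr": [0, 0, 0]},
    {"gripper": 100, "delta_pos": [0, -2.36, -2.46], "dr": [0, 0, 0]},
    {"gripper": 100, "delta_pos": [0, -2.36, -2.46], "dr": [0, 0, 0]}
  ]
}}

```text
t: 0.52
ee_pos: [314.1, -414.9, 230.3]
orientation: [1.997, 0.413, -1.998]
ft_force: [0.7, -0.3, 0.2]
width: 87.6
```

Request:
{"name": "apply_moves", "arguments": {
  "increments": [
    {"gripper": 100, "delta_pos": [0, -2.36, -2.46], "dr": [0, 0, 0]},
    {"gripper": 100, "delta_pos": [0, -2.36, -2.46], "dr": [0, 0, 0]},
    {"gripper": 100, "delta_pos": [0, -2.36, -2.46], "dr": [0, 0, 0]},
    {"gripper": 100, "delta_pos": [0, -2.36, -2.46], "dr": [0, 0, 0]},
    {"gripper": 100, "delta_pos": [0, -2.36, -2.46], "dr": [0, 0, 0]}
  ]
}}

```text
t: 0.93
ee_pos: [380.2, -257.8, 230.5]
orientation: [1.997, 0.413, -1.997]
ft_force: [-0.2, 1.0, -0.9]
width: 87.8
```

Request:
{"name": "apply_moves", "arguments": {
  "increments": [
    {"gripper": 100, "delta_pos": [0, -2.36, -2.46], "dr": [0, 0, 0]},
    {"gripper": 100, "delta_pos": [0, -2.36, -2.46], "dr": [0, 0, 0]},
    {"gripper": 100, "delta_pos": [0, -2.36, -2.46], "dr": [0, 0, 0]},
    {"gripper": 100, "delta_pos": [0, -2.36, -2.46], "dr": [0, 0, 0]},
    {"gripper": 100, "delta_pos": [0, -2.36, -2.46], "dr": [0, 0, 0]}
  ]
}}

```text
t: 1.35
ee_pos: [446.4, -100.7, 230.6]
orientation: [1.997, 0.413, -1.997]
ft_force: [0.9, -0.4, 0.2]
width: 87.6
```

Request:
{"name": "apply_moves", "arguments": {
  "increments": [
    {"gripper": 100, "delta_pos": [0, -2.36, -2.46], "dr": [0, 0, 0]},
    {"gripper": 100, "delta_pos": [0, -2.36, -2.46], "dr": [0, 0, 0]},
    {"gripper": 100, "delta_pos": [0, -2.36, -2.46], "dr": [0, 0, 0]},
    {"gripper": 100, "delta_pos": [0, -2.36, -2.46], "dr": [0, 0, 0]},
    {"gripper": 100, "delta_pos": [0, -2.36, -2.46], "dr": [0, 0, 0]}
  ]
}}

```text
t: 1.77
ee_pos: [512.5, 56.4, 230.5]
orientation: [1.996, 0.413, -1.997]
ft_force: [0.0, -1.0, 0.3]
width: 87.7
```

Request:
{"name": "apply_moves", "arguments": {
  "increments": [
    {"gripper": 100, "delta_pos": [0, 0, 0], "dr": [-0.12, 0, 0]},
    {"gripper": 100, "delta_pos": [0, 0, 0], "dr": [-0.12, 0, 0]},
    {"gripper": 100, "delta_pos": [0, 0, 0], "dr": [-0.12, 0, 0]},
    {"gripper": 100, "delta_pos": [0, 0, 0], "dr": [-0.12, 0, 0]},
    {"gripper": 100, "delta_pos": [0, 0, 0], "dr": [-0.12, 0, 0]}
  ]
}}

```text
t: 2.18
ee_pos: [512.0, 54.9, 230.3]
orientation: [1.606, 0.893, -1.607]
ft_force: [0.3, 1.0, 0.4]
width: 88.3
```

Request:
{"name": "apply_moves", "arguments": {
  "increments": [
    {"gripper": 100, "delta_pos": [0, 0, 0], "dr": [-0.12, 0, 0]},
    {"gripper": 100, "delta_pos": [0, 0, 0], "dr": [-0.12, 0, 0]},
    {"gripper": 100, "delta_pos": [0, 0, 0], "dr": [-0.12, 0, 0]},
    {"gripper": 100, "delta_pos": [0, 0, 0], "dr": [-0.12, 0, 0]},
    {"gripper": 100, "delta_pos": [0, 0, 0], "dr": [-0.12, 0, 0]}
  ]
}}

```text
t: 2.6
ee_pos: [512.0, 54.7, 230.4]
orientation: [1.177, 1.23, -1.178]
ft_force: [0.7, -0.0, -0.8]
width: 88.0
```

Request:
{"name": "apply_moves", "arguments": {
  "increments": [
    {"gripper": 100, "delta_pos": [0, 0, 0], "dr": [-0.12, 0, 0]},
    {"gripper": 100, "delta_pos": [0, 0, 0], "dr": [-0.12, 0, 0]},
    {"gripper": 100, "delta_pos": [0, 0, 0], "dr": [-0.12, 0, 0]},
    {"gripper": 100, "delta_pos": [0, 0, 0], "dr": [-0.12, 0, 0]},
    {"gripper": 100, "delta_pos": [0, 0, 0], "dr": [-0.12, 0, 0]}
  ]
}}

```text
t: 3.02
ee_pos: [512.1, 54.7, 230.4]
orientation: [0.724, 1.447, -0.724]
ft_force: [-0.4, -0.2, -0.7]
width: 88.0
```

Request:
{"name": "apply_moves", "arguments": {
  "increments": [
    {"gripper": 100, "delta_pos": [0, 0, 0], "dr": [-0.12, 0, 0]},
    {"gripper": 100, "delta_pos": [0, 0, 0], "dr": [-0.12, 0, 0]},
    {"gripper": 100, "delta_pos": [0, 0, 0], "dr": [-0.12, 0, 0]},
    {"gripper": 100, "delta_pos": [0, 0, 0], "dr": [-0.12, 0, 0]},
    {"gripper": 100, "delta_pos": [0, 0, 0], "dr": [-0.12, 0, 0]}
  ]
}}

```text
t: 3.43
ee_pos: [512.1, 54.7, 230.4]
orientation: [0.257, 1.556, -0.257]
ft_force: [-0.2, 0.7, 0.1]
width: 88.1
```

Request:
{"name": "apply_moves", "arguments": {
  "increments": [
    {"gripper": 100, "delta_pos": [0, 0, 0], "dr": [-0.12, 0, 0]},
    {"gripper": 100, "delta_pos": [0, 0, 0], "dr": [-0.12, 0, 0]},
    {"gripper": 100, "delta_pos": [0, 0, 0], "dr": [-0.12, 0, 0]},
    {"gripper": 100, "delta_pos": [0, 0, 0], "dr": [-0.12, 0, 0]},
    {"gripper": 100, "delta_pos": [0, 0, 0], "dr": [-0.03, 0, 0]}
  ]
}}

```text
t: 3.85
ee_pos: [512.1, 54.7, 230.4]
orientation: [-0.143, 1.567, 0.143]
ft_force: [1.4, 1.0, 0.3]
width: 87.9
```

```bash
python3 - <<'E'
from h import *
w=snap('wrist','w1'); o=ctrl.get_obs(); print(o['t'],o['qpos'].round(3),o['ee_pos'],R.from_rotvec(o['orientation']).as_matrix().round(3),o['ft_force'])
cv2.imwrite('pics/w1b.png',cv2.resize(w['img'][:,:,::-1],None,fx=1.5,fy=1.5))
E
```

```text
3.9 [ 0.083  0.263  1.871 -0.     1.009 -1.668] [512.07546338  54.65446006 230.38505433] [[-0.001 -0.179  0.984]
 [-0.     0.984  0.179]
 [-1.     0.    -0.001]] [-1.07928133 -0.20711621  0.15880622]
```

View pics/w1b.png

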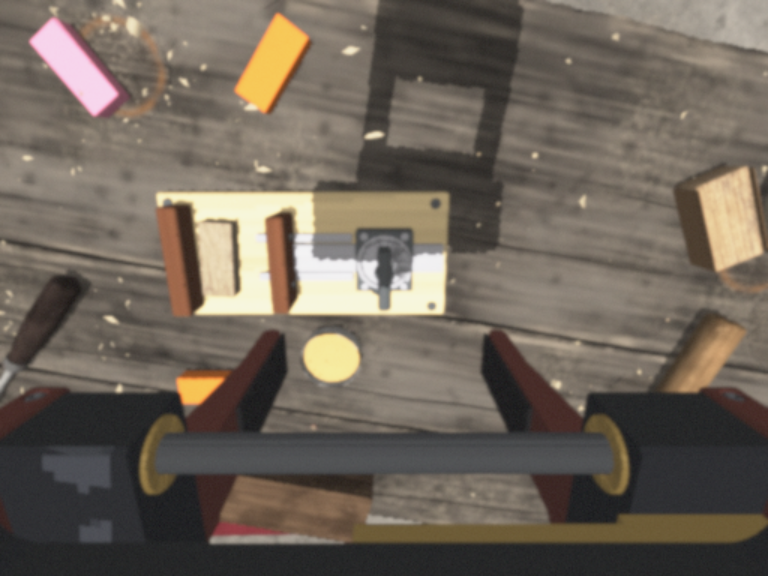

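The wrist view shows the jig square to the image, with the knob bar at about (384,278) at 1.5× and the stop at (280,262). I'll measure the knob from the depth readings.

```bash
cat >> h.py <<'E'
def cloud(d):
    M=R.from_rotvec(np.ravel(d['rvec'])).as_matrix(); h,w=d['range_z'].shape
    v,u=np.mgrid[:h,:w]; r=d['range_z'].ravel(); q=(np.linalg.inv(d['mtx'])@np.c_[u.ravel(),v.ravel(),np.ones(h*w)].T)*r
    P=(M.T@(q-np.ravel(d['tvec'])[:,None])).T; P[r==0]=np.nan; return P
def box(P,lo,hi,c=(513,54.5),rad=60):
    return P[(P[:,2]>lo)&(P[:,2]<hi)&(np.hypot(P[:,0]-c[0],P[:,1]-c[1])<rad)]
E
python3 - <<'E'
from h import *
for f in ('w1','top0'):
    P=cloud(dict(np.load(f'pics/{f}.npz')))
    k=box(P,94,108,rad=40)
    (c,s,a)=cv2.minAreaRect(k[:,:2].astype(np.float32)); print(f,len(k),np.median(k[:,2]),k[:,:2].mean(0).round(1),c,s,a)
    k=box(P,49,60,(531,-35),60); print(' stop',len(k),np.median(k[:,2]),cv2.minAreaRect(k[:,:2].astype(np.float32)))
E
```

```text
w1 338 99.99035853576999 [514.   54.3] (515.3561401367188, 54.826416015625) (45.02517318725586, 8.984291076660156) 10.259060859680176
 stop 825 54.16995662391709 ((532.2820434570312, -36.01646423339844), (84.8178482055664, 16.255611419677734), 10.308735847473145)
top0 56 100.80578542856763 [518.4  56.5] (518.2725830078125, 56.52389144897461) (44.67961883544922, 9.50611400604248) 10.397054672241211
 stop 147 54.68765794272681 ((534.9708862304688, -33.757606506347656), (84.90479278564453, 16.086042404174805), 10.089627265930176)
```

Request:
{"name": "apply_moves", "arguments": {
  "increments": [
    {"gripper": 60, "delta_pos": [2.0, 0, 0.32], "dr": [0, 0, 0]},
    {"gripper": 60, "delta_pos": [2.0, 0, 0], "dr": [0, 0, 0]},
    {"gripper": 60, "delta_pos": [2.0, 0, 0], "dr": [0, 0, 0]},
    {"gripper": 60, "delta_pos": [2.0, 0, 0], "dr": [0, 0, 0]},
    {"gripper": 60, "delta_pos": [2.0, 0, 0], "dr": [0, 0, 0]}
  ]
}}

```text
t: 4.32
ee_pos: [515.3, 55.2, 129.7]
orientation: [-0.137, 1.567, 0.137]
ft_force: [-0.1, 0.0, 0.7]
width: 58.1
```

Request:
{"name": "apply_moves", "arguments": {
  "increments": [
    {"gripper": 60, "delta_pos": [1.3, 0, 0], "dr": [0, 0, 0]},
    {"gripper": 60, "delta_pos": [1.3, 0, 0], "dr": [0, 0, 0]},
    {"gripper": 40, "delta_pos": [1.3, 0, 0], "dr": [0, 0, 0]},
    {"gripper": 30, "delta_pos": [0.9, 0, 0], "dr": [0, 0, 0]},
    {"gripper": 25, "delta_pos": [0.1, 0, 0], "dr": [0, 0, 0]}
  ]
}}

```text
t: 4.73
ee_pos: [514.3, 55.2, 80.0]
orientation: [-0.138, 1.569, 0.138]
ft_force: [-0.7, -0.4, 0.2]
width: 36.3
```

```bash
python3 - <<'E'
from h import *
w=snap('wrist','w2'); o=ctrl.get_obs(); print(o['t'],o['ee_pos'],o['ft_force'],o['width'])
c=w['img'][100:330,130:390,::-1];cv2.imwrite('pics/w2b.png',cv2.resize(c,None,fx=2.5,fy=2.5))
k=box(cloud(w),92,106,(515,55),30); print(len(k),cv2.minAreaRect(k[:,:2].astype(np.float32)),np.median(k[:,2]))
E
```

```text
4.7833 [514.79579792  55.1896748   80.74918588] [0.25009295 0.84172766 0.39724168] 31.866129623599125
1828 ((511.6971130371094, 58.02456283569336), (41.71903991699219, 50.23246383666992), 34.56801223754883) 99.89745879823573
```

View pics/w2b.png

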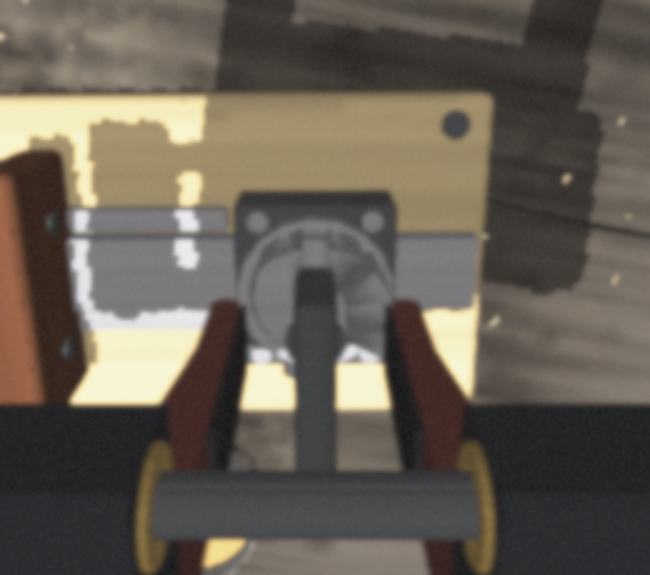

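The bar stands between the fingers, roughly centred. Closing on it now.

Request:
{"name": "apply_moves", "arguments": {
  "increments": [
    {"gripper": 16, "delta_pos": [0, 0, 0], "dr": [0, 0, 0]},
    {"gripper": 14, "delta_pos": [0, 0, 0], "dr": [0, 0, 0]},
    {"gripper": 10, "delta_pos": [0, 0, 0], "dr": [0, 0, 0]},
    {"gripper": 8, "delta_pos": [0, 0, 0], "dr": [0, 0, 0]},
    {"gripper": 5, "delta_pos": [0, 0, 0], "dr": [0, 0, 0]}
  ]
}}

```text
t: 5.2
ee_pos: [516.0, 55.4, 82.4]
orientation: [-0.138, 1.565, 0.138]
ft_force: [0.5, 1.1, 3.5]
width: 9.8
```

Request:
{"name": "apply_moves", "arguments": {
  "increments": [
    {"gripper": 0, "delta_pos": [0, 0, 0], "dr": [0, 0, 0]},
    {"gripper": 0, "delta_pos": [0, 0, 0], "dr": [0, 0, 0]},
    {"gripper": 0, "delta_pos": [0, 0, 0], "dr": [0, 0, 0]},
    {"gripper": 0, "delta_pos": [0, 0, 0], "dr": [0, 0, 0]},
    {"gripper": 0, "delta_pos": [0, 0, 0], "dr": [0, 0, 0]}
  ]
}}

```text
t: 5.62
ee_pos: [516.1, 55.4, 82.4]
orientation: [-0.138, 1.565, 0.138]
ft_force: [0.5, 1.0, 6.0]
width: 10.0
```

```bash
cat >> h.py <<'E'
def st():
    o=ctrl.get_obs(); m=R.from_rotvec(o['orientation']).as_matrix()
    F=o['ft_force']; T=o['moment']
    print('t %.2f'%o['t'],o['ee_pos'].round(2),'yaw %.3f'%np.arctan2(m[1,2],m[0,2]),'F',F.round(2),'Ftool',(m.T@F).round(2),'M',T.round(3),'w %.1f'%o['width'])
E
python3 -c "from h import *;st()"
```

```text
t 5.62 [516.07  55.41  82.35] yaw 0.176 F [0.5  1.   5.99] Ftool [-5.99  0.89  0.67] M [ 0.267 -0.025 -0.008] w 10.0
```

Request:
{"name": "apply_moves", "arguments": {
  "increments": [
    {"gripper": 0, "delta_pos": [-0.4, 0, 0], "dr": [0, 0, 0]},
    {"gripper": 0, "delta_pos": [-0.4, 0, 0], "dr": [0, 0, 0]},
    {"gripper": 0, "delta_pos": [-0.4, 0, 0], "dr": [0, 0, 0]},
    {"gripper": 0, "delta_pos": [-0.3, 0, 0], "dr": [0, 0, 0]},
    {"gripper": 0, "delta_pos": [-0.1, 0, 0], "dr": [0, 0, 0]}
  ]
}}

```text
t: 6.03
ee_pos: [515.7, 55.3, 98.0]
orientation: [-0.138, 1.566, 0.138]
ft_force: [4.5, 1.6, -9.1]
width: 9.9
```

Request:
{"name": "apply_moves", "arguments": {
  "increments": [
    {"gripper": 0, "delta_pos": [0, 0, 0], "dr": [0, 0, 0]},
    {"gripper": 0, "delta_pos": [0, 0, 0], "dr": [0, 0, 0]},
    {"gripper": 0, "delta_pos": [0, 0, 0], "dr": [0, 0, 0]},
    {"gripper": 0, "delta_pos": [0, 0, 0], "dr": [0, 0, 0]},
    {"gripper": 0, "delta_pos": [0, 0, 0], "dr": [0, 0, 0]}
  ]
}}

```text
t: 6.45
ee_pos: [515.7, 55.3, 97.6]
orientation: [-0.138, 1.566, 0.138]
ft_force: [4.4, 2.2, -7.9]
width: 9.8
```

```bash
python3 - <<'E'
from h import *
st(); w=snap('wrist','w3'); k=box(cloud(w),85,130,(515,55),60)
z=k[:,2]; print(np.histogram(z,bins=np.arange(85,130,2)))
E
```

```text
t 6.45 [515.69  55.29  97.64] yaw 0.176 F [ 4.36  2.16 -7.88] Ftool [7.89 1.36 4.67] M [ 0.497 -0.981  0.029] w 9.8
(array([  0,   0,  35,  40,  52,  48,  62,  47,  63,  56,  65,  64,  71,
        94, 527, 743,  87,  48,  72,  70,  63,  85]), array([ 85,  87,  89,  91,  93,  95,  97,  99, 101, 103, 105, 107, 109,
       111, 113, 115, 117, 119, 121, 123, 125, 127, 129]))
```

Request:
{"name": "apply_moves", "arguments": {
  "increments": [
    {"gripper": 0, "delta_pos": [-0.07, 0, 0.05], "dr": [0, 0, 0]},
    {"gripper": 0, "delta_pos": [0, 0, 0], "dr": [0, 0, 0]},
    {"gripper": 0, "delta_pos": [0, 0, 0], "dr": [0.05, 0, 0]},
    {"gripper": 0, "delta_pos": [0, 0, 0], "dr": [0.05, 0, 0]},
    {"gripper": 0, "delta_pos": [0, 0, 0], "dr": [0, 0, 0]}
  ]
}}

```text
t: 6.92
ee_pos: [515.8, 55.3, 98.3]
orientation: [-0.059, 1.57, 0.058]
ft_force: [4.0, 1.8, -9.6]
width: 10.1
```

```bash
python3 -c "from h import *;st()"
```

```text
t 6.92 [515.78  55.3   98.28] yaw 0.074 F [ 4.    1.78 -9.59] Ftool [9.59 1.48 4.13] M [ 0.396 -0.873 -0.012] w 10.1
```

Request:
{"name": "apply_moves", "arguments": {
  "increments": [
    {"gripper": 0, "delta_pos": [0, 0, 0], "dr": [0.06, 0, 0]},
    {"gripper": 0, "delta_pos": [0, 0, 0], "dr": [0.06, 0, 0]},
    {"gripper": 0, "delta_pos": [0, 0, 0], "dr": [0.06, 0, 0]},
    {"gripper": 0, "delta_pos": [0, 0, 0], "dr": [0.06, 0, 0]},
    {"gripper": 0, "delta_pos": [0, 0, 0], "dr": [0.06, 0, 0]}
  ]
}}

```text
t: 7.33
ee_pos: [515.8, 55.2, 98.3]
orientation: [0.176, 1.564, -0.177]
ft_force: [3.3, 1.1, -8.4]
width: 10.0
```

```bash
python3 -c "from h import *;st()"
```

```text
t 7.33 [515.77  55.18  98.3 ] yaw -0.225 F [ 3.27  1.07 -8.4 ] Ftool [8.4  1.78 2.96] M [ 0.186 -0.844  0.042] w 10.0
```

Request:
{"name": "apply_moves", "arguments": {
  "increments": [
    {"gripper": 0, "delta_pos": [0, 0, 0], "dr": [0.06, 0, 0]},
    {"gripper": 0, "delta_pos": [0, 0, 0], "dr": [0.06, 0, 0]},
    {"gripper": 0, "delta_pos": [0, 0, 0], "dr": [0.06, 0, 0]},
    {"gripper": 0, "delta_pos": [0, 0, 0], "dr": [0.06, 0, 0]},
    {"gripper": 0, "delta_pos": [0, 0, 0], "dr": [0.06, 0, 0]}
  ]
}}

```text
t: 7.75
ee_pos: [515.7, 55.1, 98.3]
orientation: [0.411, 1.532, -0.412]
ft_force: [3.3, 0.4, -7.8]
width: 9.8
```

Request:
{"name": "apply_moves", "arguments": {
  "increments": [
    {"gripper": 0, "delta_pos": [0, 0, 0], "dr": [0.02, 0, 0]},
    {"gripper": 0, "delta_pos": [0, 0, 0], "dr": [0.02, 0, 0]},
    {"gripper": 0, "delta_pos": [0, 0, 0], "dr": [0.02, 0, 0]},
    {"gripper": 0, "delta_pos": [0, 0, 0], "dr": [0, 0, 0]},
    {"gripper": 0, "delta_pos": [0, 0, 0], "dr": [0, 0, 0]}
  ]
}}

```text
t: 8.17
ee_pos: [515.7, 55.2, 98.3]
orientation: [0.456, 1.523, -0.457]
ft_force: [2.2, -1.1, -8.3]
width: 9.7
```

```bash
python3 -c "from h import *;st()"
```

```text
t 8.17 [515.74  55.16  98.3 ] yaw -0.583 F [ 2.17 -1.08 -8.32] Ftool [8.31 0.3  2.41] M [-0.27  -0.703 -0.04 ] w 9.7
```

Request:
{"name": "apply_moves", "arguments": {
  "increments": [
    {"gripper": 0, "delta_pos": [0.05, 0, 0], "dr": [0, 0, 0]},
    {"gripper": 0, "delta_pos": [0, 0, 0], "dr": [0.02, 0, 0]},
    {"gripper": 0, "delta_pos": [0, 0, 0], "dr": [0.02, 0, 0]},
    {"gripper": 0, "delta_pos": [0, 0, 0], "dr": [0.02, 0, 0]},
    {"gripper": 0, "delta_pos": [0, 0, 0], "dr": [0, 0, 0]}
  ]
}}

```text
t: 8.58
ee_pos: [515.8, 55.2, 97.8]
orientation: [0.505, 1.511, -0.506]
ft_force: [1.9, -2.9, -9.1]
width: 9.8
```

```bash
python3 -c "from h import *;st()"
```

```text
t 8.58 [515.81  55.21  97.79] yaw -0.645 F [ 1.9  -2.93 -9.13] Ftool [ 9.13 -1.19  3.28] M [-0.461 -0.63   0.014] w 9.8
```

Request:
{"name": "apply_moves", "arguments": {
  "increments": [
    {"gripper": 0, "delta_pos": [0, 0, 0], "dr": [0.02, 0, 0]},
    {"gripper": 0, "delta_pos": [0, 0, 0], "dr": [0.02, 0, 0]},
    {"gripper": 0, "delta_pos": [0, 0, 0], "dr": [0.02, 0, 0]},
    {"gripper": 0, "delta_pos": [0, 0, 0], "dr": [0, 0, 0]},
    {"gripper": 0, "delta_pos": [0, 0, 0], "dr": [0, 0, 0]}
  ]
}}

```text
t: 9.0
ee_pos: [515.8, 55.3, 97.8]
orientation: [0.55, 1.5, -0.551]
ft_force: [2.0, -4.0, -9.0]
width: 10.1
```

```bash
python3 -c "from h import *;st()"
```

```text
t 9.00 [515.79  55.26  97.79] yaw -0.704 F [ 2.03 -3.97 -8.95] Ftool [ 8.95 -1.71  4.12] M [-0.592 -0.443  0.003] w 10.1
```

Request:
{"name": "apply_moves", "arguments": {
  "increments": [
    {"gripper": 0, "delta_pos": [0, -0.02, 0.04], "dr": [0.02, 0, 0]},
    {"gripper": 0, "delta_pos": [0, 0, 0], "dr": [0.02, 0, 0]},
    {"gripper": 0, "delta_pos": [0, 0, 0], "dr": [0.02, 0, 0]},
    {"gripper": 0, "delta_pos": [0, 0, 0], "dr": [0, 0, 0]},
    {"gripper": 0, "delta_pos": [0, 0, 0], "dr": [0, 0, 0]}
  ]
}}

```text
t: 9.42
ee_pos: [515.9, 55.0, 97.8]
orientation: [0.597, 1.488, -0.597]
ft_force: [0.3, -0.6, -8.2]
width: 9.9
```

```bash
python3 -c "from h import *;st()"
```

```text
t 9.42 [515.87  55.04  97.8 ] yaw -0.764 F [ 0.31 -0.64 -8.18] Ftool [ 8.18 -0.24  0.67] M [-0.23  -0.19   0.013] w 9.9
```

Good: side forces are nearly zero now. I'll keep feeling for the lip.

Request:
{"name": "apply_moves", "arguments": {
  "increments": [
    {"gripper": 0, "delta_pos": [0, 0, 0], "dr": [0.02, 0, 0]},
    {"gripper": 0, "delta_pos": [0, 0, 0], "dr": [0.02, 0, 0]},
    {"gripper": 0, "delta_pos": [0, 0, 0], "dr": [0.02, 0, 0]},
    {"gripper": 0, "delta_pos": [0, 0, 0], "dr": [0, 0, 0]},
    {"gripper": 0, "delta_pos": [0, 0, 0], "dr": [0, 0, 0]}
  ]
}}

```text
t: 9.83
ee_pos: [515.9, 55.0, 97.8]
orientation: [0.644, 1.474, -0.644]
ft_force: [-0.9, -0.9, -7.8]
width: 10.2
```

```bash
python3 -c "from h import *;st()"
```

```text
t 9.83 [515.92  54.98  97.81] yaw -0.824 F [-0.94 -0.91 -7.81] Ftool [ 7.81 -1.3   0.03] M [-0.133 -0.055 -0.008] w 10.2
```

Request:
{"name": "apply_moves", "arguments": {
  "increments": [
    {"gripper": 0, "delta_pos": [0, 0, 0], "dr": [0.02, 0, 0]},
    {"gripper": 0, "delta_pos": [0, 0, 0], "dr": [0.02, 0, 0]},
    {"gripper": 0, "delta_pos": [0, 0, 0], "dr": [0.02, 0, 0]},
    {"gripper": 0, "delta_pos": [0, 0, 0], "dr": [0, 0, 0]},
    {"gripper": 0, "delta_pos": [0, 0, 0], "dr": [0, 0, 0]}
  ]
}}

```text
t: 10.25
ee_pos: [516.0, 54.9, 97.8]
orientation: [0.69, 1.459, -0.69]
ft_force: [-0.7, -0.4, -8.3]
width: 10.0
```

```bash
python3 -c "from h import *;st()"
```

```text
t 10.25 [515.96  54.92  97.81] yaw -0.884 F [-0.74 -0.43 -8.35] Ftool [ 8.35 -0.84 -0.14] M [-0.119  0.088  0.01 ] w 10.0
```

Request:
{"name": "apply_moves", "arguments": {
  "increments": [
    {"gripper": 0, "delta_pos": [0, 0, 0], "dr": [0.02, 0, 0]},
    {"gripper": 0, "delta_pos": [0, 0, 0], "dr": [0.02, 0, 0]},
    {"gripper": 0, "delta_pos": [0, 0, 0], "dr": [0.02, 0, 0]},
    {"gripper": 0, "delta_pos": [0, 0, 0], "dr": [0, 0, 0]},
    {"gripper": 0, "delta_pos": [0, 0, 0], "dr": [0, 0, 0]}
  ]
}}

```text
t: 10.67
ee_pos: [516.0, 54.9, 97.8]
orientation: [0.736, 1.443, -0.736]
ft_force: [-1.0, -0.8, -8.6]
width: 9.4
```

```bash
python3 -c "from h import *;st()"
```

```text
t 10.67 [515.99  54.92  97.82] yaw -0.944 F [-1.03 -0.81 -8.56] Ftool [ 8.56 -1.3   0.05] M [-0.123  0.176 -0.033] w 9.4
```

Request:
{"name": "apply_moves", "arguments": {
  "increments": [
    {"gripper": 0, "delta_pos": [0, 0, 0], "dr": [0.02, 0, 0]},
    {"gripper": 0, "delta_pos": [0, 0, 0], "dr": [0.02, 0, 0]},
    {"gripper": 0, "delta_pos": [0, 0, 0], "dr": [0.02, 0, 0]},
    {"gripper": 0, "delta_pos": [0, 0, 0], "dr": [0, 0, 0]},
    {"gripper": 0, "delta_pos": [0, 0, 0], "dr": [0, 0, 0]}
  ]
}}

```text
t: 11.08
ee_pos: [516.0, 54.9, 97.8]
orientation: [0.782, 1.426, -0.782]
ft_force: [-2.4, 0.2, -8.4]
width: 9.6
```

```bash
python3 -c "from h import *;st()"
```

```text
t 11.08 [516.    54.92  97.82] yaw -1.004 F [-2.37  0.22 -8.44] Ftool [ 8.44 -1.88 -1.46] M [-0.157  0.273  0.014] w 9.6
```

Request:
{"name": "apply_moves", "arguments": {
  "increments": [
    {"gripper": 0, "delta_pos": [0, -0.02, -0.01], "dr": [0.02, 0, 0]},
    {"gripper": 0, "delta_pos": [0, 0, 0], "dr": [0.02, 0, 0]},
    {"gripper": 0, "delta_pos": [0, 0, 0], "dr": [0.02, 0, 0]},
    {"gripper": 0, "delta_pos": [0, 0, 0], "dr": [0, 0, 0]},
    {"gripper": 0, "delta_pos": [0, 0, 0], "dr": [0, 0, 0]}
  ]
}}

```text
t: 11.5
ee_pos: [515.9, 54.9, 97.9]
orientation: [0.828, 1.407, -0.828]
ft_force: [-1.7, -0.4, -8.9]
width: 9.6
```

```bash
python3 -c "from h import *;st()"
```

```text
t 11.50 [515.91  54.89  97.86] yaw -1.064 F [-1.71 -0.43 -8.86] Ftool [ 8.86 -1.7  -0.45] M [-0.191  0.241  0.017] w 9.6
```

Request:
{"name": "apply_moves", "arguments": {
  "increments": [
    {"gripper": 0, "delta_pos": [0, 0, 0], "dr": [0.02, 0, 0]},
    {"gripper": 0, "delta_pos": [0, 0, 0], "dr": [0.02, 0, 0]},
    {"gripper": 0, "delta_pos": [0, 0, 0], "dr": [0.02, 0, 0]},
    {"gripper": 0, "delta_pos": [0, 0, 0], "dr": [0, 0, 0]},
    {"gripper": 0, "delta_pos": [0, 0, 0], "dr": [0, 0, 0]}
  ]
}}

```text
t: 11.92
ee_pos: [515.9, 54.9, 97.9]
orientation: [0.874, 1.388, -0.874]
ft_force: [-1.9, -1.3, -8.7]
width: 9.5
```

```bash
python3 -c "from h import *;st()"
```

```text
t 11.92 [515.91  54.9   97.89] yaw -1.124 F [-1.87 -1.29 -8.69] Ftool [ 8.69 -2.25  0.36] M [-0.225  0.327 -0.003] w 9.5
```

Request:
{"name": "apply_moves", "arguments": {
  "increments": [
    {"gripper": 0, "delta_pos": [0, 0, 0], "dr": [0.02, 0, 0]},
    {"gripper": 0, "delta_pos": [0, 0, 0], "dr": [0.02, 0, 0]},
    {"gripper": 0, "delta_pos": [0, 0, 0], "dr": [0.02, 0, 0]},
    {"gripper": 0, "delta_pos": [0, 0, 0], "dr": [0, 0, 0]},
    {"gripper": 0, "delta_pos": [0, 0, 0], "dr": [0, 0, 0]}
  ]
}}

```text
t: 12.33
ee_pos: [515.9, 54.9, 97.9]
orientation: [0.92, 1.368, -0.92]
ft_force: [-2.3, -1.9, -8.1]
width: 9.5
```

```bash
python3 -c "from h import *;st()"
```

```text
t 12.33 [515.9   54.86  97.88] yaw -1.184 F [-2.31 -1.89 -8.09] Ftool [ 8.09 -2.85  0.88] M [-0.257  0.381 -0.001] w 9.5
```

Request:
{"name": "apply_moves", "arguments": {
  "increments": [
    {"gripper": 0, "delta_pos": [0, -0.02, 0], "dr": [0.02, 0, 0]},
    {"gripper": 0, "delta_pos": [0, 0, 0], "dr": [0.02, 0, 0]},
    {"gripper": 0, "delta_pos": [0, 0, 0], "dr": [0.02, 0, 0]},
    {"gripper": 0, "delta_pos": [0, 0, 0], "dr": [0, 0, 0]},
    {"gripper": 0, "delta_pos": [0, 0, 0], "dr": [0, 0, 0]}
  ]
}}

```text
t: 12.75
ee_pos: [515.8, 54.8, 97.9]
orientation: [0.965, 1.346, -0.965]
ft_force: [-1.8, -0.8, -8.3]
width: 9.8
```

```bash
python3 -c "from h import *;st()"
```

```text
t 12.75 [515.8   54.84  97.89] yaw -1.244 F [-1.78 -0.83 -8.26] Ftool [ 8.26 -1.95  0.21] M [-0.203  0.321  0.008] w 9.8
```

Request:
{"name": "apply_moves", "arguments": {
  "increments": [
    {"gripper": 0, "delta_pos": [0, 0, 0], "dr": [0.02, 0, 0]},
    {"gripper": 0, "delta_pos": [0, 0, 0], "dr": [0.02, 0, 0]},
    {"gripper": 0, "delta_pos": [0, 0, 0], "dr": [0.02, 0, 0]},
    {"gripper": 0, "delta_pos": [0, 0, 0], "dr": [0, 0, 0]},
    {"gripper": 0, "delta_pos": [0, 0, 0], "dr": [0, 0, 0]}
  ]
}}

```text
t: 13.17
ee_pos: [515.8, 54.8, 97.9]
orientation: [1.01, 1.324, -1.01]
ft_force: [-2.5, -0.1, -7.8]
width: 9.9
```

```bash
python3 - <<'E'
from h import *
st(); w=snap('wrist','w4')
c=w['img'][100:330,130:390,::-1];cv2.imwrite('pics/w4b.png',cv2.resize(c,None,fx=2.5,fy=2.5))
E
```

```text
t 13.17 [515.78  54.85  97.89] yaw -1.304 F [-2.51 -0.12 -7.76] Ftool [ 7.76 -2.46 -0.54] M [-0.208  0.343  0.004] w 9.9
```

View pics/w4b.png

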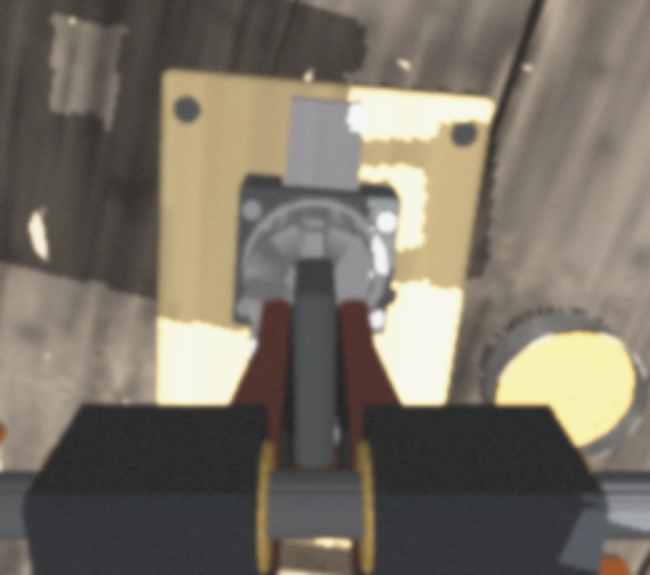

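The bar is held square and the pin shows at about (315,240) over the ring. I'll enlarge that part.

```bash
python3 - <<'E'
from h import *
w=dict(np.load('pics/w4.npz'))
c=w['img'][168:240,215:300,::-1];c=cv2.resize(c,None,fx=8,fy=8,interpolation=cv2.INTER_CUBIC)
cv2.imwrite('pics/w4c.png',cv2.normalize(c,None,0,255,cv2.NORM_MINMAX))
P=cloud(w); k=P.reshape(384,512,3)
# height map around the ring in knob frame
np.set_printoptions(linewidth=220)
ang=np.arange(-60,61,6)
ax=np.array([515.6,54.9]); B=box(P,50,72,ax,26)
d=B[:,:2]-ax; r=np.hypot(*d.T); th=np.degrees(np.angle(np.exp(1j*(np.arctan2(d[:,1],d[:,0])-(-1.304+np.pi)))))
for a in ang:
    s=(abs(th-a)<3)&(r>15)&(r<23); print(a,s.sum(),np.percentile(B[s,2],[10,50,90]).round(1) if s.sum() else '')
E
```

```text
-60 0 
-54 0 
-48 0 
-42 0 
-36 5 [54.8 61.8 62.6]
-30 28 [60.7 61.9 62.4]
-24 35 [56.  61.7 62.2]
-18 35 [56.4 61.5 62.5]
-12 38 [53.8 61.5 64.9]
-6 43 [54.7 64.8 66.2]
0 41 [54.8 64.5 66. ]
6 37 [54.5 63.5 65.7]
12 35 [53.3 55.7 60.1]
18 33 [53.9 58.9 59.7]
24 36 [54.2 58.8 60.2]
30 32 [54.9 58.9 59.8]
36 20 [53.8 59.  59.8]
42 0 
48 44 [51.2 56.1 59.8]
54 30 [57.8 59.1 59.9]
60 27 [57.4 59.2 60.4]
```

View pics/w4c.png

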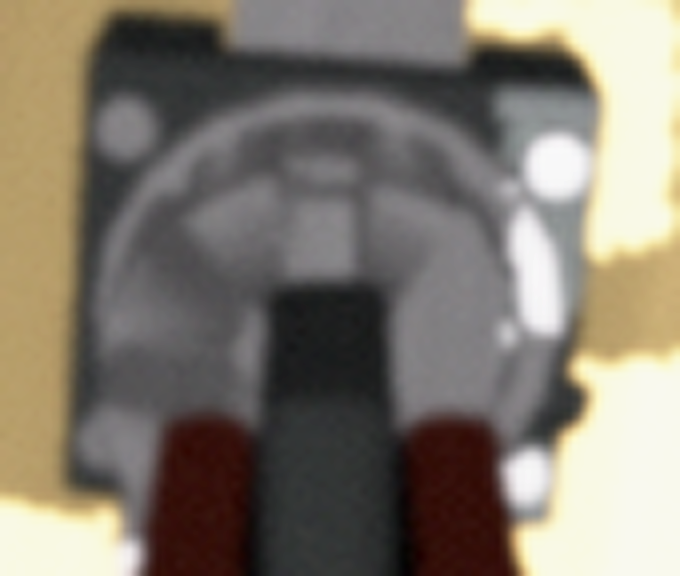

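Depth shows land (59) on the home side, lip (62) on the clockwise side and a notch floor (~56) right beside the pin. The pin is at or over the notch, so I'll check with finer bins.

```bash
python3 - <<'E'
from h import *
w=dict(np.load('pics/w4.npz'));P=cloud(w);ax=np.array([515.6,54.9]); B=box(P,50,72,ax,26)
y=-1.304+np.pi; u=np.array([np.cos(y),np.sin(y)]); n=np.array([-u[1],u[0]])
d=B[:,:2]-ax; a=d@u; b=d@n
for lo,hi in((15,18),(18,20),(20,22)):
  s=(a>lo)&(a<hi); i=np.argsort(b[s]); print(lo,[(round(x,1),round(z)) for x,z in zip(b[s][i],B[s,2][i])])
E
```

```text
15 [(np.float64(-10.7), 62), (np.float64(-10.7), 62), (np.float64(-10.7), 63), (np.float64(-10.0), 62), (np.float64(-10.0), 62), (np.float64(-9.9), 62), (np.float64(-9.9), 62), (np.float64(-9.2), 62), (np.float64(-9.2), 62), (np.float64(-9.2), 62), (np.float64(-8.5), 62), (np.float64(-8.5), 62), (np.float64(-8.4), 62), (np.float64(-8.4), 62), (np.float64(-7.7), 61), (np.float64(-7.7), 62), (np.float64(-7.7), 62), (np.float64(-7.7), 62), (np.float64(-7.0), 61), (np.float64(-7.0), 61), (np.float64(-6.9), 62), (np.float64(-6.9), 62), (np.float64(-6.2), 62), (np.float64(-6.2), 62), (np.float64(-6.2), 62), (np.float64(-5.5), 61), (np.float64(-5.4), 62), (np.float64(-5.4), 62), (np.float64(-5.4), 62), (np.float64(-4.7), 62), (np.float64(-4.7), 62), (np.float64(-4.7), 62), (np.float64(-4.7), 61), (np.float64(-3.9), 61), (np.float64(-3.9), 61), (np.float64(-3.9), 62), (np.float64(-3.9), 62), (np.float64(-3.1), 65), (np.float64(-3.1), 66), (np.float64(-3.1), 65), (np.float64(-3.1), 65), (np.float64(-3.1), 65), (np.float64(-2.4), 64), (np.float64(-2.4), 65), (np.float64(-2.4), 66), (np.float64
[... 6694 characters left out ...]
.1), 59), (np.float64(5.1), 60), (np.float64(5.3), 52), (np.float64(5.9), 60), (np.float64(5.9), 59), (np.float64(5.9), 58), (np.float64(6.0), 55), (np.float64(6.7), 59), (np.float64(6.7), 59), (np.float64(6.7), 58), (np.float64(6.8), 55), (np.float64(6.9), 51), (np.float64(7.4), 59), (np.float64(7.4), 59), (np.float64(7.5), 58), (np.float64(7.6), 56), (np.float64(7.6), 54), (np.float64(7.8), 50), (np.float64(8.1), 60), (np.float64(8.2), 58), (np.float64(8.2), 58), (np.float64(8.3), 55), (np.float64(8.5), 52), (np.float64(9.0), 59), (np.float64(9.0), 58), (np.float64(9.0), 57), (np.float64(9.2), 53), (np.float64(9.3), 51), (np.float64(9.8), 58), (np.float64(9.9), 55), (np.float64(10.0), 53)]
```

The pin spans −3.3..2.5 mm and the notch −3.4..4.1 mm. So I turn back 0.035 rad to centre, then lower gently.

Request:
{"name": "apply_moves", "arguments": {
  "increments": [
    {"gripper": 0, "delta_pos": [0, 0, 0], "dr": [-0.035, 0, 0]},
    {"gripper": 0, "delta_pos": [0, 0, 0], "dr": [0, 0, 0]},
    {"gripper": 0, "delta_pos": [0.1, 0, 0], "dr": [0, 0, 0]},
    {"gripper": 0, "delta_pos": [0.08, 0, 0], "dr": [0, 0, 0]},
    {"gripper": 0, "delta_pos": [0, 0, 0], "dr": [0, 0, 0]}
  ]
}}

```text
t: 13.63
ee_pos: [515.8, 54.8, 96.0]
orientation: [0.984, 1.337, -0.984]
ft_force: [-1.9, -0.4, -8.0]
width: 10.0
```

```bash
python3 -c "from h import *;st()"
```

```text
t 13.63 [515.82  54.84  95.99] yaw -1.269 F [-1.88 -0.39 -7.98] Ftool [ 7.98 -1.91 -0.18] M [-0.179  0.301  0.006] w 10.0
```

Request:
{"name": "apply_moves", "arguments": {
  "increments": [
    {"gripper": 0, "delta_pos": [0.05, 0, 0], "dr": [0, 0, 0]},
    {"gripper": 0, "delta_pos": [0.05, 0, 0], "dr": [0, 0, 0]},
    {"gripper": 0, "delta_pos": [0, 0, 0], "dr": [0, 0, 0]},
    {"gripper": 0, "delta_pos": [0, 0, 0], "dr": [0, 0, 0]},
    {"gripper": 0, "delta_pos": [0, 0, 0], "dr": [0, 0, 0]}
  ]
}}

```text
t: 14.05
ee_pos: [515.8, 54.8, 95.1]
orientation: [0.984, 1.337, -0.984]
ft_force: [-1.4, -0.2, -8.0]
width: 9.7
```

```bash
python3 -c "from h import *;st()"
```

```text
t 14.05 [515.8   54.84  95.06] yaw -1.269 F [-1.39 -0.21 -7.99] Ftool [ 7.99 -1.39 -0.21] M [-0.165  0.248  0.005] w 9.7
```

Lift is now about 12.7 mm and the tool still carries the spring, so the pin is below the land and inside the notch. I'll lower the rest and release.

Request:
{"name": "apply_moves", "arguments": {
  "increments": [
    {"gripper": 0, "delta_pos": [0.05, 0, 0], "dr": [0, 0, 0]},
    {"gripper": 0, "delta_pos": [0.05, 0, 0], "dr": [0, 0, 0]},
    {"gripper": 0, "delta_pos": [0.05, 0, 0], "dr": [0, 0, 0]},
    {"gripper": 0, "delta_pos": [0.03, 0, 0], "dr": [0, 0, 0]},
    {"gripper": 0, "delta_pos": [0, 0, 0], "dr": [0, 0, 0]}
  ]
}}

```text
t: 14.47
ee_pos: [515.8, 54.8, 93.3]
orientation: [0.984, 1.337, -0.984]
ft_force: [-2.7, -0.9, -7.3]
width: 9.9
```

```bash
python3 -c "from h import *;st()"
```

```text
t 14.47 [515.8   54.82  93.25] yaw -1.269 F [-2.65 -0.93 -7.27] Ftool [ 7.27 -2.81  0.1 ] M [-0.161  0.272 -0.012] w 9.9
```

Request:
{"name": "apply_moves", "arguments": {
  "increments": [
    {"gripper": 0, "delta_pos": [0.03, 0, 0], "dr": [0, 0, 0]},
    {"gripper": 0, "delta_pos": [0, 0, 0], "dr": [0, 0, 0]},
    {"gripper": 15, "delta_pos": [0, 0, 0], "dr": [0, 0, 0]},
    {"gripper": 25, "delta_pos": [0, 0, 0], "dr": [0, 0, 0]},
    {"gripper": 35, "delta_pos": [0, 0, 0], "dr": [0, 0, 0]}
  ]
}}

```text
t: 14.88
ee_pos: [517.2, 55.0, 93.8]
orientation: [0.985, 1.335, -0.982]
ft_force: [-0.0, 0.5, 0.4]
width: 22.9
```

```bash
python3 -c "from h import *;st()"
```

```text
t 14.88 [517.22  54.98  93.79] yaw -1.269 F [-0.04  0.45  0.44] Ftool [-0.44  0.1  -0.44] M [ 0.009 -0.087  0.017] w 22.9
```

Request:
{"name": "apply_moves", "arguments": {
  "increments": [
    {"gripper": 35, "delta_pos": [-1.0, 0, 0], "dr": [0, 0, 0]},
    {"gripper": 35, "delta_pos": [-1.5, 0, 0], "dr": [0, 0, 0]},
    {"gripper": 35, "delta_pos": [-2.5, 0, 0], "dr": [0, 0, 0]},
    {"gripper": 35, "delta_pos": [-2.5, 0, 0], "dr": [0.06, 0, 0]},
    {"gripper": 35, "delta_pos": [0, 0, 0], "dr": [0.06, 0, 0]}
  ]
}}

```text
t: 15.3
ee_pos: [519.1, 55.1, 173.3]
orientation: [1.08, 1.282, -1.07]
ft_force: [0.7, 0.4, 1.1]
width: 31.0
```

Request:
{"name": "apply_moves", "arguments": {
  "increments": [
    {"gripper": 10, "delta_pos": [0, 0, 0.1], "dr": [0, 0, 0]},
    {"gripper": 0, "delta_pos": [0, 0, 1.0], "dr": [0, 0, 0]},
    {"gripper": 0, "delta_pos": [0, 0, 0], "dr": [0, 0, 0]},
    {"gripper": 0, "delta_pos": [0, 0, 0], "dr": [0, 0, 0]},
    {"gripper": 0, "delta_pos": [0, 0, 0], "dr": [0, 0, 0]}
  ]
}}

```text
t: 15.72
ee_pos: [517.3, 43.7, 167.3]
orientation: [1.073, 1.291, -1.075]
ft_force: [-0.6, -1.2, -0.4]
width: 1.8
```

```bash
python3 - <<'E'
from h import *
st(); w=snap('wrist','w5'); t=snap('top','t5')
for d in (w,t):
    P=cloud(d);k=box(P,90,125,(516,55),30); k=k[abs(k[:,2]-np.median(k[:,2]))<4]; print(len(k),'knob top z',np.median(k[:,2]),cv2.minAreaRect(k[:,:2].astype(np.float32)))
    k=box(P,49,60,(533,-36),50); print('stop',len(k),cv2.minAreaRect(k[:,:2].astype(np.float32)) if len(k)>3 else '')
c=w['img'][60:330,100:410,::-1]; cv2.imwrite('pics/w5b.png',cv2.resize(c,None,fx=2,fy=2))
E
```

```text
t 15.72 [517.34  43.69 167.31] yaw -1.389 F [-0.56 -1.16 -0.35] Ftool [ 0.35 -0.76  1.04] M [-0.066 -0.097 -0.023] w 1.8
617 knob top z 110.53127453393482 ((515.8511352539062, 55.241180419921875), (10.007173538208008, 45.69564437866211), 17.06637191772461)
stop 337 ((532.74169921875, -34.514549255371094), (85.08629608154297, 15.521554946899414), 10.14273452758789)
0 knob top z nan ((0.0, 0.0), (0.0, 0.0), 0.0)
stop 2
  return _methods._mean(a, axis=axis, dtype=dtype,
  ret = ret.dtype.type(ret / rcount)
```

View pics/w5b.png

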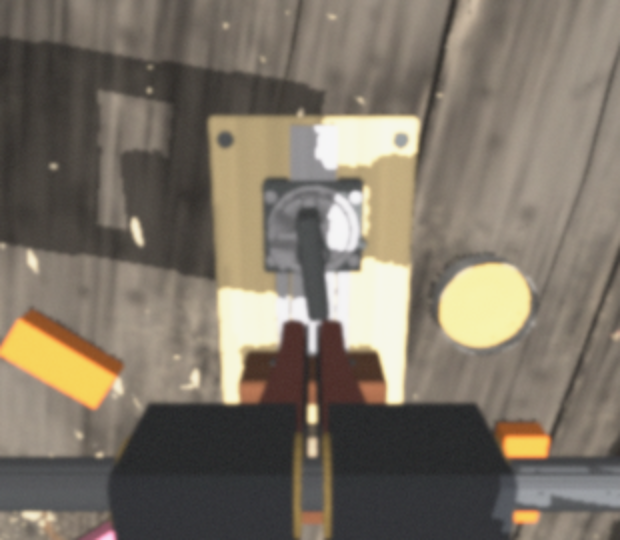

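The pin is in the rest notch: knob top is at 110.5, lift about 10.4, and it stays there when free. Before lowering beside the knob I'll check the wrist camera's clearance.

```bash
python3 - <<'E'
from h import *
w=dict(np.load('pics/w5.npz')); M=R.from_rotvec(np.ravel(w['rvec'])).as_matrix(); c=-M.T@np.ravel(w['tvec']); print(c-[517.3,43.7,167.3])
E
```

```text
[-13.87792468  79.52483182 153.37675384]
```

Request:
{"name": "apply_moves", "arguments": {
  "increments": [
    {"gripper": 0, "delta_pos": [0, 0.12, 1.7], "dr": [0, 0, 0]},
    {"gripper": 0, "delta_pos": [0, 0, 1.7], "dr": [0, 0, 0]},
    {"gripper": 0, "delta_pos": [0, 0, 1.7], "dr": [0, 0, 0]},
    {"gripper": 0, "delta_pos": [2.0, 0, 0], "dr": [0, 0, 0]},
    {"gripper": 0, "delta_pos": [0, 0, 0], "dr": [0, 0, 0]}
  ]
}}

```text
t: 16.23
ee_pos: [526.7, -6.5, 145.7]
orientation: [1.073, 1.293, -1.077]
ft_force: [-0.5, -0.6, -1.0]
width: 0.5
```

Request:
{"name": "apply_moves", "arguments": {
  "increments": [
    {"gripper": 0, "delta_pos": [3, 0, 0], "dr": [0, 0, 0]},
    {"gripper": 0, "delta_pos": [2.7, 0, 0], "dr": [0, 0, 0]},
    {"gripper": 0, "delta_pos": [2, 0, 0], "dr": [0, 0, 0]},
    {"gripper": 0, "delta_pos": [1.3, 0, 0], "dr": [0, 0, 0]},
    {"gripper": 0, "delta_pos": [0.7, 0, 0], "dr": [0, 0, 0]}
  ]
}}

```text
t: 16.65
ee_pos: [526.8, -5.4, 49.3]
orientation: [1.072, 1.293, -1.076]
ft_force: [-0.5, -0.0, 1.0]
width: 0.7
```

Request:
{"name": "apply_moves", "arguments": {
  "increments": [
    {"gripper": 0, "delta_pos": [0, 0, 0.4], "dr": [0, 0, 0]},
    {"gripper": 0, "delta_pos": [0, 0, 0.4], "dr": [0, 0, 0]},
    {"gripper": 0, "delta_pos": [0, 0, 0.4], "dr": [0, 0, 0]},
    {"gripper": 0, "delta_pos": [0, 0, 0.3], "dr": [0, 0, 0]},
    {"gripper": 0, "delta_pos": [0, 0, 0.3], "dr": [0, 0, 0]}
  ]
}}

```text
t: 17.07
ee_pos: [532.0, -23.9, 51.8]
orientation: [1.075, 1.289, -1.073]
ft_force: [-0.1, 3.2, 0.1]
width: 0.6
```

```bash
python3 -c "from h import *;st()"
```

```text
t 17.07 [531.97 -23.9   51.8 ] yaw -1.389 F [-0.09  3.21  0.08] Ftool [-0.08  0.49 -3.17] M [ 0.436 -0.036  0.006] w 0.6
```

The stop slides at about 3 N. Pushing on.

Request:
{"name": "apply_moves", "arguments": {
  "increments": [
    {"gripper": 0, "delta_pos": [0, 0, 0.4], "dr": [0, 0, 0]},
    {"gripper": 0, "delta_pos": [0, 0, 0.4], "dr": [0, 0, 0]},
    {"gripper": 0, "delta_pos": [0, 0, 0.4], "dr": [0, 0, 0]},
    {"gripper": 0, "delta_pos": [0, 0, 0.4], "dr": [0, 0, 0]},
    {"gripper": 0, "delta_pos": [0, 0, 0.4], "dr": [0, 0, 0]}
  ]
}}

```text
t: 17.48
ee_pos: [535.4, -43.7, 51.2]
orientation: [1.074, 1.289, -1.074]
ft_force: [0.2, 3.2, 2.9]
width: 0.5
```

Request:
{"name": "apply_moves", "arguments": {
  "increments": [
    {"gripper": 0, "delta_pos": [0, 0, 0.25], "dr": [0, 0, 0]},
    {"gripper": 0, "delta_pos": [0, 0, 0.25], "dr": [0, 0, 0]},
    {"gripper": 0, "delta_pos": [0, 0, 0.2], "dr": [0, 0, 0]},
    {"gripper": 0, "delta_pos": [0, 0, 0.2], "dr": [0, 0, 0]},
    {"gripper": 0, "delta_pos": [0, 0, 0], "dr": [0, 0, 0]}
  ]
}}

```text
t: 17.9
ee_pos: [536.7, -52.6, 50.9]
orientation: [1.074, 1.29, -1.074]
ft_force: [-0.2, -0.3, -0.2]
width: 0.0
```

```bash
python3 - <<'E'
from h import *
st(); w=snap('wrist','w6'); t=snap('top','t6')
c=t['img'][150:240,210:330,::-1]; cv2.imwrite('pics/t6b.png',cv2.resize(c,None,fx=5,fy=5,interpolation=cv2.INTER_CUBIC))
E
```

```text
t 17.90 [536.72 -52.56  50.91] yaw -1.389 F [-0.23 -0.25 -0.22] Ftool [ 0.22 -0.28  0.21] M [-0.04  -0.123 -0.014] w 0.0
```

Request:
{"name": "apply_moves", "arguments": {
  "increments": [
    {"gripper": 0, "delta_pos": [0, 0, 0.2], "dr": [0, 0, 0]},
    {"gripper": 0, "delta_pos": [0, 0, 0.2], "dr": [0, 0, 0]},
    {"gripper": 0, "delta_pos": [0, 0, 0.15], "dr": [0, 0, 0]},
    {"gripper": 0, "delta_pos": [0, 0, 0.15], "dr": [0, 0, 0]},
    {"gripper": 0, "delta_pos": [0, 0, 0.1], "dr": [0, 0, 0]}
  ]
}}

```text
t: 18.42
ee_pos: [537.7, -60.1, 50.8]
orientation: [1.074, 1.291, -1.075]
ft_force: [-0.8, 2.9, -0.4]
width: 0.4
```

Request:
{"name": "apply_moves", "arguments": {
  "increments": [
    {"gripper": 0, "delta_pos": [0, 0, 0.05], "dr": [0, 0, 0]},
    {"gripper": 0, "delta_pos": [0, 0, 0.05], "dr": [0, 0, 0]},
    {"gripper": 0, "delta_pos": [0, 0, 0.05], "dr": [0, 0, 0]},
    {"gripper": 0, "delta_pos": [0, 0, 0.05], "dr": [0, 0, 0]},
    {"gripper": 0, "delta_pos": [0, 0, 0.05], "dr": [0, 0, 0]}
  ]
}}

```text
t: 18.83
ee_pos: [538.1, -62.1, 50.8]
orientation: [1.074, 1.291, -1.075]
ft_force: [-1.5, 7.3, -1.2]
width: 0.6
```

```bash
python3 -c "from h import *;st()"
```

```text
t 18.83 [538.11 -62.12  50.82] yaw -1.389 F [-1.51  7.26 -1.2 ] Ftool [ 1.2  -0.17 -7.41] M [ 1.291  0.252 -0.061] w 0.6
```

Contact: force is 7.4 N against about 3 N sliding. A small further press, then check.

Request:
{"name": "apply_moves", "arguments": {
  "increments": [
    {"gripper": 0, "delta_pos": [0, 0, 0.05], "dr": [0, 0, 0]},
    {"gripper": 0, "delta_pos": [0, 0, 0.05], "dr": [0, 0, 0]},
    {"gripper": 0, "delta_pos": [0, 0, 0.05], "dr": [0, 0, 0]},
    {"gripper": 0, "delta_pos": [0, 0, 0], "dr": [0, 0, 0]},
    {"gripper": 0, "delta_pos": [0, 0, 0], "dr": [0, 0, 0]}
  ]
}}

```text
t: 19.25
ee_pos: [538.1, -62.2, 50.8]
orientation: [1.076, 1.292, -1.074]
ft_force: [-1.3, 13.2, 0.5]
width: 0.3
```

```bash
python3 -c "from h import *;st()"
```

```text
t 19.25 [538.12 -62.21  50.82] yaw -1.389 F [-1.34 13.22  0.53] Ftool [ -0.49   1.07 -13.25] M [ 2.292  0.252 -0.003] w 0.3
```

Request:
{"name": "apply_moves", "arguments": {
  "increments": [
    {"gripper": 0, "delta_pos": [0, 0, -0.5], "dr": [0, 0, 0]},
    {"gripper": 0, "delta_pos": [0, 0, -0.7], "dr": [0, 0, 0]},
    {"gripper": 0, "delta_pos": [-1.5, 0, 0], "dr": [0, 0, 0]},
    {"gripper": 0, "delta_pos": [-3, 0, 0], "dr": [0, 0, 0]},
    {"gripper": 0, "delta_pos": [-3.5, 0, 0], "dr": [0, 0, 0]}
  ]
}}

```text
t: 19.67
ee_pos: [535.7, -52.0, 130.6]
orientation: [1.072, 1.292, -1.076]
ft_force: [0.6, 0.3, -0.3]
width: 0.6
```

Request:
{"name": "apply_moves", "arguments": {
  "increments": [
    {"gripper": 0, "delta_pos": [-3.5, 0, -3], "dr": [0, 0, 0]},
    {"gripper": 0, "delta_pos": [-3.0, 0, -3], "dr": [0, 0, 0]},
    {"gripper": 0, "delta_pos": [-3.0, 0, 4], "dr": [0, 0, 0]},
    {"gripper": 0, "delta_pos": [0, -4, 0], "dr": [0, 0, 0]},
    {"gripper": 0, "delta_pos": [0, -4, 0], "dr": [0, 0, 0]}
  ]
}}

```text
t: 20.08
ee_pos: [456.4, -43.7, 219.4]
orientation: [1.074, 1.284, -1.068]
ft_force: [-0.4, -1.1, 0.6]
width: 0.4
```

Request:
{"name": "apply_moves", "arguments": {
  "increments": [
    {"gripper": 0, "delta_pos": [0, -4, -4], "dr": [0, 0, 0]},
    {"gripper": 0, "delta_pos": [0, -4, -4], "dr": [0, 0, 0]},
    {"gripper": 0, "delta_pos": [0, 0, -4], "dr": [0, 0, 0]},
    {"gripper": 0, "delta_pos": [0, 0, -4], "dr": [0, 0, 0]},
    {"gripper": 0, "delta_pos": [0, 0, 0], "dr": [0, 0, 0]}
  ]
}}

```text
t: 20.5
ee_pos: [369.6, 86.9, 217.8]
orientation: [1.072, 1.291, -1.068]
ft_force: [-0.0, 0.4, -0.5]
width: 0.4
```

```bash
python3 - <<'E'
from h import *
st(); t=snap('top','t7')
c=t['img'][150:240,210:330,::-1]; cv2.imwrite('pics/t7b.png',cv2.resize(c,None,fx=6,fy=6,interpolation=cv2.INTER_CUBIC))
P=cloud(t); ax=np.array([516,55]); y=np.array([-.179,.984]); x=np.array([.984,.179])
for n,lo,hi,j in [('knob',105,120,0),('stop',49,62,-138),('offcut',25,36,-162),('fence',38,47,-182)]:
    k=box(P,lo,hi,ax+j*y,55)
    if len(k)>3: d=k[:,:2]-ax; print(n,len(k),'z',np.median(k[:,2]).round(1),'y',np.percentile(d@y,[2,50,98]).round(1),'x',np.percentile(d@x,[2,50,98]).round(1))
E
```

```text
t 20.50 [369.64  86.93 217.81] yaw -1.383 F [-0.03  0.35 -0.46] Ftool [ 0.46  0.04 -0.35] M [-0.048 -0.076 -0.016] w 0.4
knob 56 z 111.8 y [-20.2   1.   22.2] x [-3.1  2.8  8.4]
stop 159 z 54.2 y [-145.8 -137.4 -129.5] x [-37.5   1.9  43.8]
offcut 225 z 30.0 y [-175.9 -161.3 -129. ] x [-30.8   3.   37.8]
fence 185 z 43.1 y [-193.1 -184.3 -160.6] x [-44.8   4.8  51. ]
```

View pics/t7b.png

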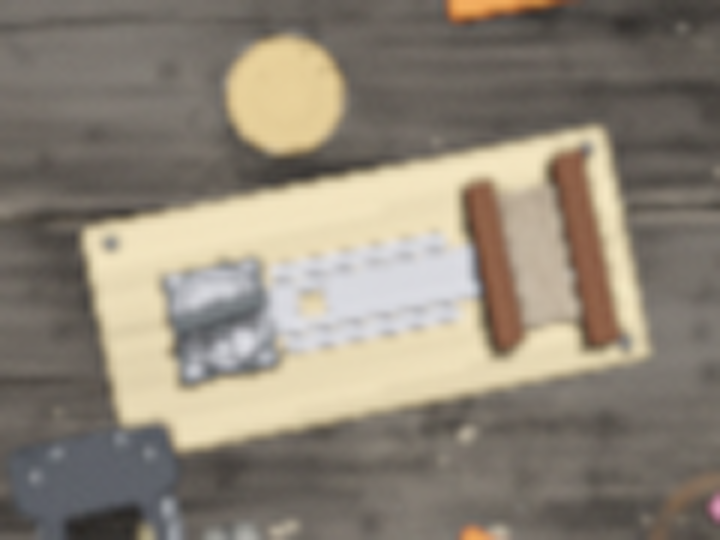

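The top view shows the offcut closed between stop and fence and lying flat (top at z 30). The knob is still in the notch (top at z 111.8), and the tin hasn't moved. Handing in.

```bash
python3 -c "from h import *;print(ctrl.close_job())"
```

```text
the job is handed in; nothing more can be done
None
```

I freed the stop and closed it on the pine offcut, then handed the job in at about 20.5 s, with the arm clear of everything.

- **Plunger:** I lifted the knob about 15.5 mm and turned it clockwise about 1.48 rad. I turned it back 0.035 rad to centre the pin, then lowered it into the rest notch under its spring. I found the notch in the wrist camera's depth image, because I felt no torque at the lip. Let go, the knob top read about 111 mm, which matches a lift of about 10.4 mm, and it read the same after the slide.
- **Stop:** It slid at about 3 N. Against the offcut the force rose to 13 N with only 0.1 mm more movement.
- **Last look:** From above, the offcut lies flat (top at 30 mm) and fills the space between stop and fence. That space measured about 31 mm against the offcut's 30 mm. The stop had travelled about 45 mm by camera, against the nominal 47 mm; both are within the 2 mm calibration. In the cropped view of the jig, the wax tin hasn't moved. I did not check the rest of the bench individually after the job.

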